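# Draw a copper backing strip from the magazine onto the weld bed

## Robot

A 6-joint arm with a two-finger parallel gripper is mounted at the origin on the work surface. World frame = base frame: x ahead of the robot, y to its left, z up, the work surface at z = 0. Lengths are in m, angles in rad, forces in N, time in s.
With the tool pointing down it reaches from about 0.375 to 0.9 m from the base axis. Payload 3.1 kg.
Tool frame: the origin (TCP) lies between the finger pads; the fingertips stand 14 mm ahead of it and the grasp point (between the pads) lies 5 mm behind it (robot.finger_overhang is the distance from the TCP to the fingertips, in m); z points along the fingers, y is the line along which they close (so a half turn about z gives the same grasp; the last joint's range is limited). The gripper opens to 87 mm and grips with 3 to 60 N. Pads are 19 mm wide; open, the fingers measure 117 mm over their backs; the gripper's body (75 mm by 190 mm) begins 51 mm behind the grasp point.
Start: joints at [-1.371, 0.527, 1.433, -0, 1.181, -0.178], TCP at [0.231, -0.581, 0.237] pointing down, gripper open.
Joint ranges: [-3.08, 3.08], [-0.75, 2.2], [0.22, 2.44], [-1.43, 4.57], [0, 2.65], [-2.85, 2.85]. Speed limits (rad/s): [2.79, 2.79, 3.14, 3.14, 3.14, 3.14].

## Interface

Orientations are given as a unit quaternion [x, y, z, w].
In Python, from rig import monitor, cams, workorder, robot gives the robot as it stands.
- The arm moves only by the tool send_rows, never from a script. Its argument "moves" is one flat list of numbers, 7 for each row, row after row: the opening, from 0 (shut) to 1 (fully open), then the shift along the world's x, y, z in cm, then the turn, a rotation vector about the world's x, y, z in rad. A call has 1 to 5 rows; each row is the pose to reach, as a shift and turn from the pose commanded when the call began; what a row does not reach only later rows make up. A row lasts 1/12 s, in which the tool goes at most 41.7 mm and 7.16 degrees, less where a joint would pass 70% of its speed; a pose out of reach is approached as far as the arm can. A call with a gripper value outside its range is refused whole. The fingers move at their own pace and stop on an object; "grip_force" is the grip in N (left out, the last holds). Time passes only in rows, so rows that repeat a pose let the fingers close. It gives the time, the measured TCP pose, the force, the opening and the grip force at its end, in the units of the state.
- monitor.get_obs(): the state, without advancing time (a new reading comes with each control period).
- cams.camera(name): name is "scene" or "top" or "wrist"; returns a dict with "pixels" (384x512x3 uint8, blue, green, red), "range_z" (384x512 float32, m along the optical axis (not along the pixel's ray), 0 where there is no reading), "fovy" (degrees; the focal length in pixels is half the picture's height over the tangent of half this angle, whatever the lens; pixels are square), "cx", "cy" (the principal point, pixels), "rvec" (rotation vector, rad) and "tvec" (3), from world to camera coordinates, as OpenCV has them; the wrist camera has in their place "hand_eye" (4x4, takes a point from camera to tool coordinates, whose origin is the TCP and whose axes are the flange's). Camera axes: x right, y down, z forward; pixel columns grow to the right and rows downward; lengths in m; the calibration is good to about 2 mm. A picture is of the moment at which its call begins: read the wrist's pose just before it.
- workorder.hand_in(): hands the job in; it is judged then, once.
The state is a dict: "time": time; "q": joint angles; "joint_velocities": joint speeds; "joint_torque": joint torques, N m; "position": TCP position; "tool_rot": TCP orientation; "ft_force": force on the tool from outside, world axes, zero at the start; "moment": the same for the moment, N m; "grip_width": finger opening in m; "grip_force": force on a finger pad.
Only numpy, scipy, OpenCV 4.12 (cv2) and the standard library are available. Lean on these libraries where they do the work, as an engineer would, in place of code of your own. Each camera call takes 0.05 s, during which the arm holds its last target. There are 200 camera calls.

## Task

On the welding bench stand two blue magazines, one stacked with copper backing strips and one with dark steel strips. Pull the bottom copper strip, the one that peeks out of the slot, straight out of its magazine, leaving the rest of the copper stack inside, and lay it flat on the raised green bed of the yellow weld fixture, centred and lengthwise along it. Let go of it there.

Things in the scene. Friction and masses are not known exactly. Their poses are not given: they have to be found in the camera images.
- copper0: Bottom copper strip, 120 x 44 x 5 mm, about 0.24 kg. Origin: centre of its underside; x along its length, z up. It lies on the magazine floor, underside 40 mm above the table; its -x end sticks out 38 mm through the front slot, free at the sides and below. Three more strips rest on it. Held by friction only (under 20 N), it draws out along its own -x, roughly towards the robot; clear after 85 mm.
- copper1: Next copper strip, right above the bottom one; same size, origin and axes. The magazine's front wall holds it back and it drops to the floor of the magazine when the bottom strip has gone. It must stay inside the magazine.
- copper_magazine: Blue magazine with the copper stack, fixed: an open-topped box 134 x 58 mm outside, walls 5 mm, top edge 75 mm above the table, floor at 40 mm. Origin: at table height under the box's centre; x along its length. Its front is the -x side, with a slot 8 mm high above the floor. A like magazine holds dark steel strips; the two and the fixture change places.
- weld_bed: Weld fixture, fixed: yellow base plate 170 x 120 x 8 mm with a raised green bed along its middle, 130 long x 36 wide, flat top 40 mm above the table, no stops or walls. Origin: at table height under the bed's centre; x along the bed, z up. The strip overhangs the bed 4 mm on each long side.
Mind the look-alikes: they are no part of the job. Leave any red or turquoise look-alike of the copper0 alone.

How it is judged:
On the way:
1. bottom copper strip drawn clear of its magazine, the next one still inside (x of copper0 in the frame of copper_magazine below -0.125 m and horizontal distance between copper1 and copper_magazine below 0.03 m), for 0.1 s.
At the end, for the whole second after the job is handed in: The strip lies flat and still on the green bed, its centre within 18 mm of the bed's centre and its length within 12 degrees of the bed's; the next copper strip lies in the bottom of the copper magazine, within 30 mm (level) of the magazine's centre (horizontal distance between copper0 and weld_bed below 0.018 m and angle between the x axis of copper0 and the x axis of weld_bed, either way round below 0.21 rad and z of copper0 in the frame of weld_bed between 0.036 and 0.046 m and angle between copper0's own z axis and vertical below 0.08 rad and linear speed of copper0 below 0.02 m/s and horizontal distance between copper1 and copper_magazine below 0.03 m and z of copper1 in the frame of copper_magazine below 0.055 m); the robot touches nothing.
It also fails if it takes over 42 s, if anything falls off the work surface, if the arm or the gripper's body presses on something with over 40 N, if the wrist force passes 120 N, or if a joint passes its speed limit or range.

## Working session

There is one attempt and no reset: what is moved stays moved. The work goes in short steps, Python scripts to look and compute and a tool call to move; the robot and the scene stay as the last step left them, time stands still between calls to the robot, and variables do not carry over. Pictures are saved under pics/ and viewed, at most 10 in all, crops included, and the job is handed in when it is done.

Besides the shell and the picture viewer there is one more tool, called as name(argument=value, ...) on one line, values as JSON. send_rows: Moves the arm, as the interface text tells. Its arguments: {"type":"object","properties":{"moves":{"type":"array","items":{"type":"number"}},"grip_force":{"type":"number"}},"required":["moves"]}

```bash
mkdir -p pics; cat > h.py <<'E'
import numpy as np, cv2
from rig import monitor, cams, workorder, robot
from scipy.spatial.transform import Rotation as R
def grab(n):
    o=monitor.get_obs(); c=cams.camera(n); im=c["pixels"]; h=im.shape[0]
    f=h/2/np.tan(np.radians(c["fovy"])/2)
    if "hand_eye" in c:
        T=np.eye(4);T[:3,:3]=R.from_quat(o["tool_rot"]).as_matrix();T[:3,3]=o["position"]
        T=T@np.array(c["hand_eye"])
    else:
        T=np.eye(4);r=cv2.Rodrigues(np.array(c["rvec"],float))[0];T[:3,:3]=r.T;T[:3,3]=-r.T@np.array(c["tvec"]).ravel()
    return im,c["range_z"],(f,c["cx"],c["cy"]),T
def plane(px,K,T,z):
    px=np.atleast_2d(px).astype(float);f,cx,cy=K
    d=np.c_[(px[:,0]-cx)/f,(px[:,1]-cy)/f,np.ones(len(px))]@T[:3,:3].T
    s=(z-T[2,3])/d[:,2]
    return T[:3,3]+d*s[:,None]
def cloud(rz,K,T):
    f,cx,cy=K;v,u=np.indices(rz.shape)
    p=np.stack([(u-cx)/f*rz,(v-cy)/f*rz,rz],-1)
    return p@T[:3,:3].T+T[:3,3]
E
python3 - <<'E'
from h import *
ims=[]
for n in("top","scene"):
    im,rz,K,T=grab(n);cv2.imwrite(f"pics/{n}0.png",im);np.savez(f"{n}0.npz",im=im,rz=rz,K=K,T=T);print(n,K,T.round(3))
E
```

```text
top (np.float64(347.57811371063167), 256.3259750258727, 189.34155073930233) [[-0.077 -0.976  0.202  0.461]
 [-0.997  0.075 -0.02  -0.001]
 [ 0.005 -0.203 -0.979  0.764]
 [ 0.     0.     0.     1.   ]]
scene (np.float64(355.92326758926487), 249.2906334642757, 196.01090442900949) [[-0.021  0.825 -0.565  1.018]
 [ 1.     0.021 -0.007  0.006]
 [ 0.006 -0.565 -0.825  0.705]
 [ 0.     0.     0.     1.   ]]
```

View pics/top0.png

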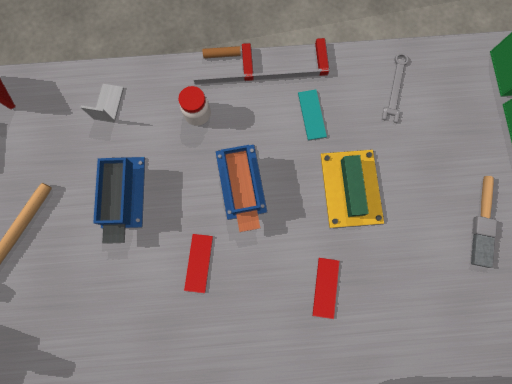

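View pics/scene0.png

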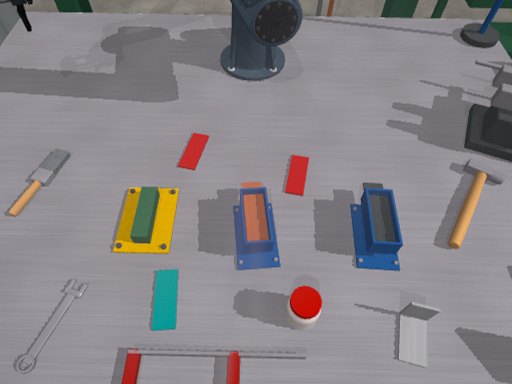

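The top view shows the copper magazine at (242,182) with its orange strip peeking out at (248,222). The steel magazine is at (113,195), and the yellow fixture with its green bed is at (354,187). The look-alikes are red strips at (199,263) and (326,288) and a turquoise one at (312,115). Only the strip at (248,222) is copper coloured and sticks out of a blue magazine's slot, so it is the one meant. The scene view agrees: strip at (251,186), bed at (146,214). Next I'll confirm it in a crop and measure.

```bash
python3 - <<'E'
from h import *
for n in("top","scene"):
    d=np.load(n+"0.npz");im,rz,K,T=d["im"],d["rz"],d["K"],d["T"]
    if n=="top": cv2.imwrite("pics/crop.png",cv2.resize(im[130:240,200:400],None,fx=4,fy=4,interpolation=cv2.INTER_CUBIC))
    hsv=cv2.cvtColor(im,cv2.COLOR_BGR2HSV);P=cloud(rz,K,T)
    H,S,V=hsv[...,0],hsv[...,1],hsv[...,2]
    roi=(np.hypot(P[...,0]-.48,P[...,1])<.4)
    for name,m,z in(("copper",(H>=4)&(H<=16)&(S>110)&(V>80),.045),("green",(H>55)&(H<85)&(S>90),.04),("yellow",(H>18)&(H<32)&(S>150),.008),("blue",(H>100)&(H<125)&(S>120),.075)):
        m=(m&roi).astype(np.uint8)
        k,l,st,_=cv2.connectedComponentsWithStats(m)
        for i in range(1,k):
            if st[i,4]<150: continue
            q=l==i; v,u=np.nonzero(q); pp=P[q]
            if name in("green","blue"):
                q2=np.abs(pp[:,2]-z)<.006
            else: q2=np.ones(len(pp),bool)
            if q2.sum()<30: continue
            w=plane(np.c_[u,v][q2],K,T,z)[:,:2]
            r=cv2.minAreaRect((w*1000).astype(np.float32))
            b=cv2.boxPoints(r)
            e=[b[1]-b[0],b[2]-b[1]];e=max(e,key=np.linalg.norm)
            print(n,name,st[i,:5],"ctr",np.round(r[0],1),"size",np.round(r[1],1),"ang",round(np.degrees(np.arctan2(e[1],e[0]))%180,1),"zmed",np.median(pp[:,2]).round(4))
E
```

```text
top copper [ 226  151   30   58 1140] ctr [633.6  16. ] size [120.6  44. ] ang 6.3 zmed 0.0599
top copper [237 210  23  22 375] ctr [544.2   6.2] size [37.6 43. ] ang 96.0 zmed 0.0448
top green [ 341  156   27   60 1121] ctr [ 604.3 -226.7] size [129.1  35.3] ang 0.2 zmed 0.0397
top yellow [ 321  150   63   78 2639] ctr [ 604.7 -228. ] size [168.6 119.3] ang 0.1 zmed 0.008
top blue [ 216  145   51   74 1285] ctr [628.9  15.5] size [134.3  58. ] ang 6.2 zmed 0.0074
top blue [  94  157   51   71 2046] ctr [624.6 278.7] size [ 60.5 134.4] ang 177.5 zmed 0.0514
scene copper [243 194  26  47 926] ctr [618.4  14.2] size [113.9  44.8] ang 6.1 zmed 0.0606
scene yellow [ 113  188   66   66 2208] ctr [ 607.9 -229.5] size [170.  119.7] ang 0.0 zmed 0.0084
scene blue [240 188  40  80 794] ctr [634.   15.3] size [136.8  57.6] ang 6.2 zmed 0.0086
scene blue [ 351  188   52   82 2407] ctr [629.9 277.8] size [ 59.8 139.1] ang 177.2 zmed 0.0375
```

View pics/crop.png

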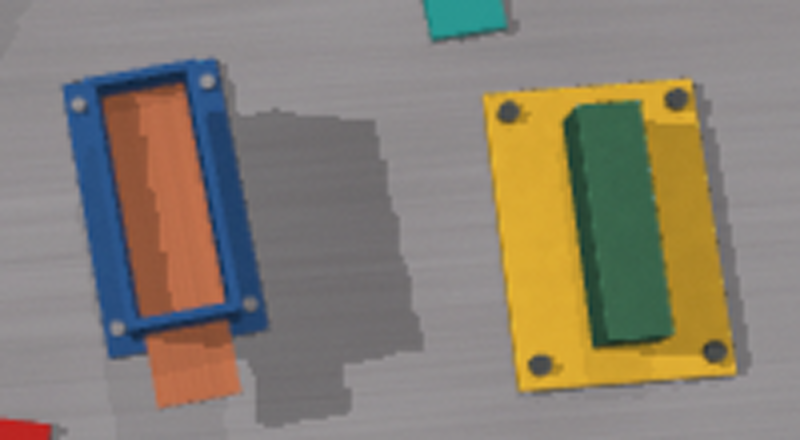

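The crop confirms the copper strip sticking out of the blue magazine, beside the yellow fixture with its green bed. The measured sizes match those given: 38 x 43, 134 x 58 and 129 x 35 mm.

```bash
python3 - <<'E'
from h import *
o=monitor.get_obs();M=R.from_quat(o["tool_rot"]).as_matrix();print(o["position"],M.round(3),o["time"])
y=M[:,1];a=np.degrees(np.arctan2(y[1],y[0]));t=96.2
d=(t-a+90)%180-90;print("yaw",a,"delta deg",d,"rad",np.radians(d))
tgt=np.array([.545,.006,.14]);print("shift cm",(tgt-o["position"])*100)
E
```

```text
[ 0.23045925 -0.5802797   0.23565401] [[ 0.929  0.369 -0.   ]
 [ 0.369 -0.929  0.002]
 [ 0.    -0.002 -1.   ]] 0.1
yaw -68.35421145202476 delta deg -15.44578854797524 rad -0.26957986572900206
shift cm [31.45407477 58.62797045 -9.56540104]
```

send_rows(moves=[1,1.9,3.6,0,0,0,0,1,3.8,7.2,0,0,0,-0.07,1,5.7,10.8,0,0,0,-0.14,1,7.6,14.4,0,0,0,-0.2,1,9.5,18,0,0,0,-0.27], grip_force=60)

```text
time: 0.52
position: [0.3258, -0.3989, 0.2361]
tool_rot: [0.999, 0.052, -0.0, -0.001]
ft_force: [0.2, 0.1, -0.1]
grip_width: 0.0872
grip_force: 0.0
```

send_rows(moves=[1,1.9,3.6,0,0,0,0,1,3.8,7.2,0,0,0,0,1,5.7,10.8,0,0,0,0,1,7.6,14.4,0,0,0,0,1,9.5,18,0,0,0,0])

```text
time: 0.93
position: [0.4209, -0.2189, 0.2364]
tool_rot: [0.999, 0.054, -0.0, -0.0]
ft_force: [-0.3, -0.3, -0.4]
grip_width: 0.0871
grip_force: 0.0
```

send_rows(moves=[1,2.5,3.3,0,0,0,0,1,5,6.6,0,0,0,0,1,7.5,9.9,0,0,0,0,1,10,14,-2,0,0,0,1,12.5,18,-4,0,0,0])

```text
time: 1.35
position: [0.5375, -0.0547, 0.2046]
tool_rot: [0.999, 0.054, 0.001, 0.001]
ft_force: [1.5, -0.3, 0.4]
grip_width: 0.0868
grip_force: 0.0
```

send_rows(moves=[1,0,2.3,-2,0,0,0,1,0,4.6,-4,0,0,0,1,0,4.6,-4,0,0,0,1,0,4.6,-4,0,0,0])

```text
time: 1.68
position: [0.5346, -0.0091, 0.1629]
tool_rot: [0.998, 0.055, -0.002, -0.0]
ft_force: [0.5, -0.1, -0.5]
grip_width: 0.0871
grip_force: 0.0
```

```bash
cat > w.py <<'E'
from h import *
import sys
im,rz,K,T=grab("wrist");o=monitor.get_obs();cv2.imwrite(f"pics/{sys.argv[1]}.png",im)
M=R.from_quat(o["tool_rot"]).as_matrix();y=M[:,1]
print("pos",np.round(o["position"],4),"yaw",np.degrees(np.arctan2(y[1],y[0]))%180,"tilt",M[2].round(4),"t",o["time"],"F",np.round(o["ft_force"],1),"w",o["grip_width"])
hsv=cv2.cvtColor(im,cv2.COLOR_BGR2HSV);P=cloud(rz,K,T);H,S,V=hsv[...,0],hsv[...,1],hsv[...,2]
for name,m,z in(("copper",(H>=4)&(H<=16)&(S>100)&(V>60),.045),("green",(H>55)&(H<85)&(S>80),.04),("blue",(H>100)&(H<125)&(S>120),.075)):
    m=(m&(np.abs(P[...,2]-z)<.008)).astype(np.uint8)
    k,l,st,_=cv2.connectedComponentsWithStats(m)
    for i in range(1,k):
        if st[i,4]<400: continue
        q=l==i;v,u=np.nonzero(q)
        w=plane(np.c_[u,v],K,T,z)[:,:2];r=cv2.minAreaRect((w*1000).astype(np.float32))
        b=cv2.boxPoints(r);e=max([b[1]-b[0],b[2]-b[1]],key=np.linalg.norm)
        print(name,st[i],"ctr",np.round(r[0],1),"size",np.round(r[1],1),"ang",round(np.degrees(np.arctan2(e[1],e[0]))%180,1),"z",np.median(P[q][:,2]).round(4))
E
python3 w.py w1
```

```text
pos [ 0.5358 -0.0104  0.164 ] yaw 96.24680263346617 tilt [-8.e-04  2.e-04 -1.e+00] t 1.7333 F [-0.6 -0.7  0.3] w 0.087098359453562
copper [ 208  158   52   37 1896] ctr [542.6   5.2] size [30.8 42.7] ang 96.4 z 0.0444
green [ 483  111   29   94 1386] ctr [ 577.7 -211.4] size [80.5 23.5] ang 18.9 z 0.0392
blue [ 185    0   90  157 3086] ctr [615.4  12.6] size [100.8  57.9] ang 6.2 z 0.0743
```

View pics/w1.png

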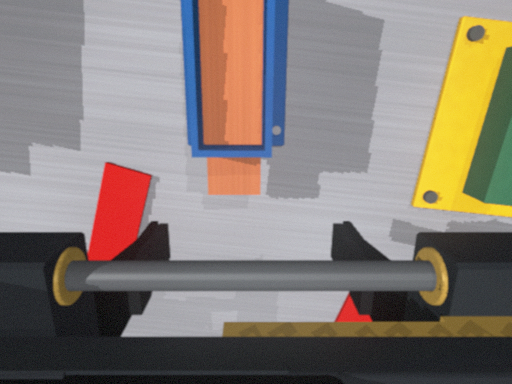

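The wrist view shows the strip's free end at (234,194) with the magazine front edge at (231,153), and the gripper yaw is aligned. The exposed centre is about (0.545, 0.0055), so I'll move over it and descend.

send_rows(moves=[1,0.8,1.6,-3,0,0,0,1,0.8,1.6,-6,0,0,0,1,0.8,1.6,-9,0,0,0,1,0.8,1.6,-11,0,0,0,1,0.8,1.6,-12.6,0,0,0])

```text
time: 2.15
position: [0.5445, 0.0038, 0.0376]
tool_rot: [0.999, 0.053, 0.0, 0.0]
ft_force: [0.2, 0.5, -0.4]
grip_width: 0.0873
grip_force: 0.0
```

send_rows(moves=[0.8,0,0,0,0,0,0,0.6,0,0,0,0,0,0,0.4,0,0,0,0,0,0,0.4,0,0,0,0,0,0,0.4,0,0,0,0,0,0], grip_force=30)

```text
time: 2.57
position: [0.545, 0.005, 0.0398]
tool_rot: [0.999, 0.054, 0.001, 0.0]
ft_force: [-0.9, 0.2, -0.4]
grip_width: 0.0619
grip_force: 0.0
```

send_rows(moves=[0.4,0,0,0,0,0,0,0.4,0,0,0,0,0,0,0.4,0,0,0,0,0,0,0.4,0,0,0,0,0,0])

```text
time: 2.9
position: [0.5441, 0.0056, 0.0388]
tool_rot: [0.999, 0.054, 0.0, 0.0]
ft_force: [0.1, -0.3, 4.5]
grip_width: 0.0432
grip_force: 30.0
```

send_rows(moves=[0.3,0,0,0,0,0,0,0.3,0,0,0,0,0,0,0.3,-0.5,-0.05,0,0,0,0,0.3,-1,-0.11,0,0,0,0,0.3,-1.5,-0.16,0,0,0,0], grip_force=55)

```text
time: 3.32
position: [0.5373, 0.0032, 0.0392]
tool_rot: [0.999, 0.053, 0.01, 0.002]
ft_force: [14.0, 2.6, -5.7]
grip_width: 0.0427
grip_force: 55.0
```

send_rows(moves=[0.3,-0.5,-0.05,0,0,0,0,0.3,-1,-0.11,0,0,0,0,0.3,-1.5,-0.16,0,0,0,0,0.3,-1.9,-0.21,0,0,0,0,0.3,-1.9,-0.21,0,0,0,0])

```text
time: 3.73
position: [0.5178, 0.0009, 0.0393]
tool_rot: [0.999, 0.053, 0.009, 0.002]
ft_force: [12.0, 2.3, -2.9]
grip_width: 0.0429
grip_force: 55.0
```

```bash
python3 w.py w2
```

```text
pos [0.5178 0.0009 0.0393] yaw 96.1032080651384 tilt [ 0.017   0.0043 -0.9998] t 3.7833 F [11.2  2.4 -2.6] w 0.04274126260788843
copper [ 202  179   97   81 7649] ctr [537.8   2.5] size [39.3 45. ] ang 96.0 z 0.0447
blue [ 151    0  186  178 8446] ctr [592.9  10.5] size [56.  57.3] ang 96.1 z 0.0743
```

View pics/w2.png

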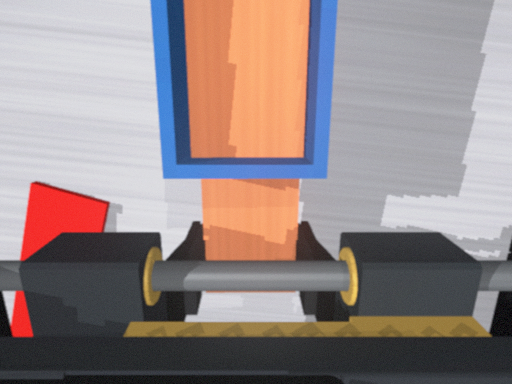

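The wrist view shows the strip between the fingers at (250,225), sliding out with them about 27 mm. The arm lags slightly from friction. I'll draw a bit more, then regrip near the strip's middle.

send_rows(moves=[0.3,-0.4,-0.04,0,0,0,0,0.3,-0.8,-0.09,0,0,0,0,0.3,-0.8,-0.09,0,0,0,0,0.3,-0.8,-0.09,0,0,0,0])

```text
time: 4.12
position: [0.5113, -0.0, 0.0395]
tool_rot: [0.999, 0.053, 0.01, 0.002]
ft_force: [13.7, 4.0, -1.9]
grip_width: 0.0427
grip_force: 55.0
```

send_rows(moves=[0.7,0,0,0,0,0,0,0.7,0,0,0,0,0,0,0.7,0,0,0,0,0,0])

```text
time: 4.37
position: [0.5007, 0.0012, 0.038]
tool_rot: [0.999, 0.054, -0.001, -0.0]
ft_force: [-0.1, -0.4, 0.8]
grip_width: 0.0554
grip_force: 0.0
```

```bash
python3 w.py w3
```

```text
pos [0.5004 0.0012 0.0379] yaw 96.18664586370338 tilt [-2.7e-03 -8.0e-04 -1.0e+00] t 4.4167 F [-0.3  0.6 -0.1] w 0.057619040520144056
copper [  204   134   103   126 12237] ctr [531.5   1.5] size [58.9 43.7] ang 6.4 z 0.0444
blue [ 155    0  192  133 7328] ctr [584.3   9.6] size [39.2 57.3] ang 96.2 z 0.0743
```

View pics/w3.png

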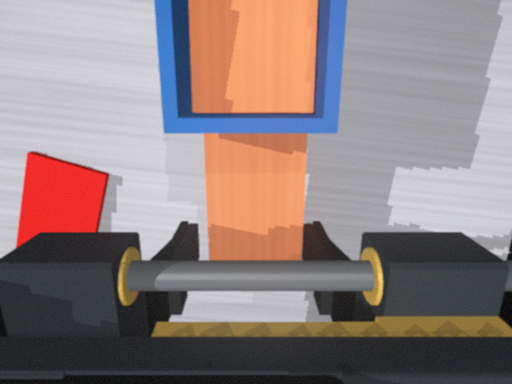

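The strip lies level and is drawn about 71 mm out, with its free end under the gripper rod near (255,275) and the slot wall at (255,125). I'll slide the open fingers forward to near its middle.

send_rows(moves=[0.75,1.5,0.16,0,0,0,0,0.75,3,0.32,0,0,0,0,0.75,4.2,0.45,0,0,0,0,0.75,4.9,0.53,0,0,0,0,0.75,4.9,0.53,0,0,0,0])

```text
time: 4.83
position: [0.5518, 0.0061, 0.0381]
tool_rot: [0.999, 0.054, 0.001, 0.0]
ft_force: [0.9, 1.3, -0.3]
grip_width: 0.0649
grip_force: 0.0
```

send_rows(moves=[0.3,0,0,0,0,0,0,0.3,0,0,0,0,0,0,0.3,0,0,0,0,0,0,0.3,0,0,0,0,0,0,0.3,0,0,0,0,0,0], grip_force=50)

```text
time: 5.25
position: [0.5497, 0.0059, 0.0382]
tool_rot: [0.999, 0.054, -0.001, 0.0]
ft_force: [-1.7, -2.9, 1.0]
grip_width: 0.0429
grip_force: 50.0
```

send_rows(moves=[0.3,0,0,0,0,0,0,0.3,-0.6,-0.06,0,0,0,0,0.3,-1.2,-0.13,0,0,0,0,0.3,-1.8,-0.19,0,0,0,0,0.3,-2.4,-0.26,0,0,0,0])

```text
time: 5.67
position: [0.527, 0.0036, 0.0384]
tool_rot: [0.999, 0.054, 0.001, 0.0]
ft_force: [3.2, 0.5, -3.3]
grip_width: 0.0426
grip_force: 50.0
```

send_rows(moves=[0.3,-0.8,-0.09,0,0,0,0,0.3,-1.6,-0.17,0,0,0,0,0.3,-2.4,-0.26,0,0,0,0,0.3,-3.2,-0.35,0,0,0,0,0.3,-4,-0.43,0,0,0,0])

```text
time: 6.08
position: [0.484, -0.0004, 0.0381]
tool_rot: [0.999, 0.054, -0.002, -0.001]
ft_force: [-0.8, -0.0, -2.5]
grip_width: 0.043
grip_force: 50.0
```

```bash
python3 w.py w4
```

```text
pos [ 4.818e-01 -1.000e-04  3.790e-02] yaw 96.17936358365428 tilt [-0.0073 -0.0023 -1.    ] t 6.1333 F [-1.9  0.4 -1.7] w 0.04304996349275806
copper [  200   124   103   136 13192] ctr [516.7   2.3] size [63.  44.9] ang 6.2 z 0.0442
copper [ 206  291   88   31 2700] ctr [459.4  -3.4] size [17.3 43.3] ang 96.3 z 0.0444
blue [ 156    0  192   82 5676] ctr [575.7   8.6] size [23.  57.4] ang 96.2 z 0.0743
```

View pics/w4.png

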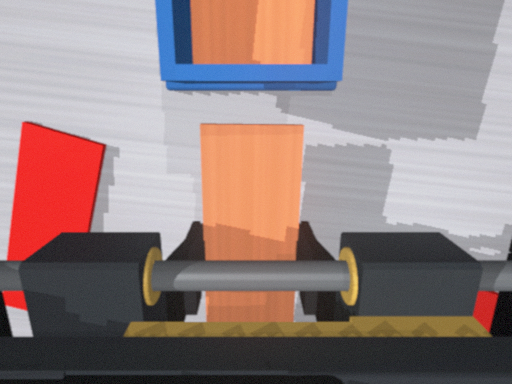

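The strip is fully out and level, with its far end at (252,124), about 17 mm clear of the magazine. The rest of the stack is still inside. Its centre is 6.6 mm beyond the TCP, so I'll lift and go to the bed, stopping short for a look.

send_rows(moves=[0.3,0,0,0,0,0,0,0.3,0,0,0,0,0,0,0.3,-0.5,-0.5,2,0,0,0,0.3,-0.5,-2,4.5,0,0,-0.05,0.3,-0.5,-5,7,0,0,-0.106])

```text
time: 6.55
position: [0.4805, -0.0487, 0.1084]
tool_rot: [1.0, 0.002, -0.002, -0.001]
ft_force: [2.1, -0.2, -2.8]
grip_width: 0.0428
grip_force: 50.0
```

send_rows(moves=[0.3,0.3,-3,1,0,0,0,0.3,0.6,-6,2,0,0,0,0.3,1,-9,2,0,0,0,0.3,1.4,-12,2,0,0,0,0.3,1.8,-15,2,0,0,0])

```text
time: 6.97
position: [0.5003, -0.2023, 0.1288]
tool_rot: [1.0, 0.001, 0.001, 0.0]
ft_force: [0.7, -0.2, -2.1]
grip_width: 0.0428
grip_force: 50.0
```

send_rows(moves=[0.3,0,-1.5,0,0,0,0,0.3,0,-2.8,0,0,0,0,0.3,0,-2.8,0,0,0,0,0.3,0,-2.8,0,0,0,0,0.3,0,-2.8,0,0,0,0])

```text
time: 7.38
position: [0.499, -0.2267, 0.1279]
tool_rot: [1.0, 0.001, -0.001, -0.001]
ft_force: [0.4, -0.2, -2.3]
grip_width: 0.0431
grip_force: 50.0
```

```bash
sed -i 's/<.008)/<.012)/; s/"copper",(H>=4)&(H<=16)&(S>100)&(V>60),.045/"copper",(H>=4)\&(H<=16)\&(S>100)\&(V>60),float(sys.argv[2])/' w.py; python3 w.py w5 .135
```

```text
pos [ 0.4992 -0.2267  0.128 ] yaw 90.18233240511297 tilt [-0.0017 -0.0017 -1.    ] t 7.4333 F [-1.  -0.1 -1.6] w 0.04268140235254431
copper [  200   124   104   136 13244] ctr [ 531.8 -227.3] size [62.9 44.8] ang 0.2 z 0.1341
copper [ 206  291   88   31 2696] ctr [ 474.4 -227. ] size [17.2 43.2] ang 90.3 z 0.1342
green [ 229    0   54  123 6181] ctr [ 594.1 -230. ] size [34.1 76.6] ang 179.9 z 0.0395
```

View pics/w5.png

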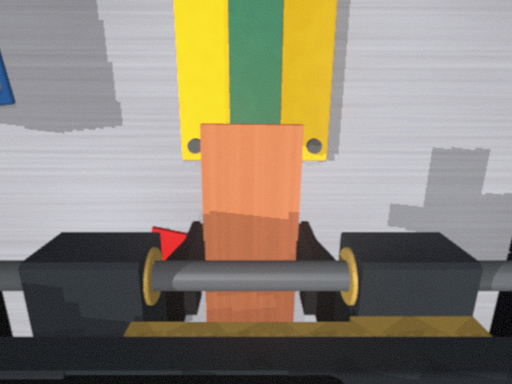

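The strip is level in the gripper with its far edge at (252,124). The green bed lies straight ahead at (255,60), and the residual is about 2.5 mm in y and 101.5 mm in x. I'll move over it and lower.

send_rows(moves=[0.3,3.4,-0.1,0,0,0,0,0.3,6.8,-0.2,0,0,0,0,0.3,9,-0.25,0,0,0,0,0.3,10.15,-0.25,-2,0,0,0,0.3,10.15,-0.25,-4,0,0,0])

```text
time: 7.85
position: [0.6061, -0.2303, 0.0895]
tool_rot: [1.0, 0.003, 0.004, 0.002]
ft_force: [-1.6, -1.0, -3.1]
grip_width: 0.0429
grip_force: 50.0
```

send_rows(moves=[0.3,0,0,-2,0,0,0,0.3,0,0,-3.5,0,0,0,0.3,0,0,-4.5,0,0,0,0.3,0,0,-4.9,0,0,0,0.3,0,0,-4.9,0,0,0])

```text
time: 8.27
position: [0.6009, -0.2297, 0.0391]
tool_rot: [1.0, 0.002, -0.001, -0.001]
ft_force: [-0.2, 0.0, -3.2]
grip_width: 0.043
grip_force: 50.0
```

```bash
python3 w.py w6 .045
```

```text
pos [ 0.6016 -0.2304  0.0396] yaw 90.15966928980097 tilt [ 2.e-04  0.e+00 -1.e+00] t 8.3167 F [ 0.2  0.2 -1.4] w 0.04275362387289574
copper [  182   124   122   136 13559] ctr [ 633.3 -226.4] size [63.4 56.7] ang 0.2 z 0.0452
copper [ 206  291   89   31 2711] ctr [ 575.5 -230.1] size [17.4 43.9] ang 90.2 z 0.0452
```

send_rows(moves=[0.3,0,0,-0.1,0,0,0,0.3,0,0,-0.1,0,0,0,0.55,0,0,-0.1,0,0,0,0.7,0,0,-0.1,0,0,0,0.8,0,0,-0.1,0,0,0])

```text
time: 8.73
position: [0.6019, -0.2316, 0.039]
tool_rot: [1.0, 0.001, 0.001, 0.0]
ft_force: [0.2, 0.1, -0.1]
grip_width: 0.0547
grip_force: 0.0
```

send_rows(moves=[0.9,0,0,0,0,0,0,0.9,0,0,0,0,0,0,0.9,0,0,2,0,0,0,0.9,0,0,5,0,0,0,0.9,0,0,8,0,0,0])

```text
time: 9.15
position: [0.6005, -0.2307, 0.1181]
tool_rot: [1.0, 0.001, -0.001, -0.001]
ft_force: [0.6, -0.7, -0.0]
grip_width: 0.0775
grip_force: 0.0
```

send_rows(moves=[0.9,-3,0,2,0,0,0,0.9,-7,0,4,0,0,0,0.9,-11,0,5,0,0,0,0.9,-14,0,5,0,0,0,0.9,-14,0,5,0,0,0])

```text
time: 9.57
position: [0.4547, -0.2287, 0.1687]
tool_rot: [1.0, -0.0, -0.003, -0.002]
ft_force: [0.1, 0.6, -0.9]
grip_width: 0.0788
grip_force: 0.0
```

```bash
python3 w.py w7 .045; python3 - <<'E'
from h import *
im,rz,K,T=grab("scene");cv2.imwrite("pics/s2.png",im)
E
```

```text
pos [ 0.4582 -0.2302  0.1688] yaw 89.96938626523685 tilt [-0.0021 -0.0015 -1.    ] t 9.6167 F [ 0.6 -0.6 -0.3] w 0.07823766964278266
copper [ 225    0   60   74 4211] ctr [ 570.4 -231.9] size [43.7 50.5] ang 180.0 z 0.0444
```

View pics/s2.png

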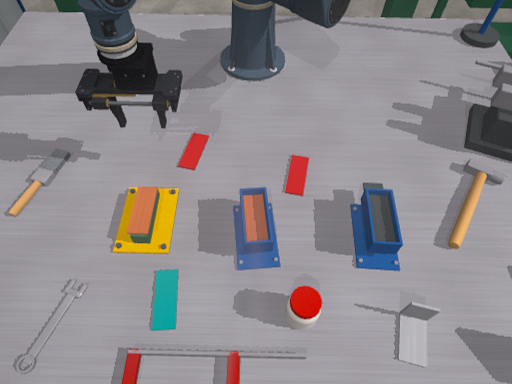

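The scene view shows the strip on the green bed at (144,212), lying along it. Its centre is about (0.605, -0.232), within about 4 mm of the bed's, and the stack is still inside the magazine at (256,218). I'll check the stack height and hand in.

```bash
python3 - <<'E'
from h import *
im,rz,K,T=grab("scene");P=cloud(rz,K,T)
q=(abs(P[...,0]-.62)<.03)&(abs(P[...,1]-.015)<.015);print("stack top z",np.median(P[q][:,2]),"t",monitor.get_obs()["time"], np.abs(monitor.get_obs()["joint_velocities"]).max())
print(workorder.hand_in())
E
```

```text
stack top z 0.05559199271262838 t 9.7167 0.03605095726619188
the job is handed in; nothing more can be done
None
```

I laid the bottom copper strip flat and lengthwise on the green bed, about 4 mm from its centre by my measurement, and let go of it. The other three strips dropped to the magazine floor, and I handed the job in at about 9.7 s; no verdict came back.

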